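# Clear a relay-feeder jam and hold its recessed reset

## Task

A relay has fallen over in the feed lane and stopped the feeder: first stand it upright on its black foot, inside the lane between its neighbours, and let go of it. Then take the stylus out of its stand, reach its thin shaft through the round hole in the top of the black controller box, and press the recessed reset button fully down; finish while still gripping the stylus and holding the button down. Leave the other relays standing where they are, and do not disturb the tin, the bottle or the bin.

Things in the scene. Friction and masses are not known exactly. Their poses are not given: they have to be found in the camera images.
- lane: fixed aluminium feed lane on the bench, a straight channel along its y axis; origin on the bench at the middle of its width; floor 6 mm above the origin; side rails 6 mm thick rise 6 mm above the floor, 42 mm apart inside (54 mm over all); it runs from y = -150 to y = +205 mm, closed at both ends by 30 mm high stops
- relay_tipped_center (a point): centre of the fallen relay (relay_tipped), a loose block 36 x 34 x 64 mm, about 90 g, with a black foot (first 13 mm) and a dark grey cover, lying along the lane with its top towards the lane's +y; its y axis runs lengthwise from foot (32 mm off along -y) to top (32 mm off along +y) and points straight up when the relay stands on its foot; its x axis is across the lane (36 mm wide); 34 mm thick along z. When it stands in the lane the centre is 38 mm above the lane's origin
- relay_a_center (a point): centre of the relay standing in the lane on the -y side of the fallen one; loose, 36 (lane x) x 34 (lane y) x 64 mm tall, z up
- relay_b_center (a point): centre of the nearer relay standing on the +y side of the fallen one; same size
- relay_c_center (a point): centre of the relay standing beyond relay_b, towards the lane's +y end; same size
- stand: fixed wooden stand 60 x 60 x 70 mm; origin at the centre of its underside; the stylus hangs in the round hole (9 mm wide, 52 mm deep) in the middle of its top, shaft down, and is drawn out straight up
- stylus_grip (a point): centre of the handle of the stylus, which is loose, about 45 g, 135 mm long: a steel shaft 6 mm in diameter and 45 mm long below a square dark grey handle 14 x 14 x 90 mm, its flat sides facing this point's x and y axes; z points from the tip to the handle. In the stand the handle's lower end rests on the stand's top
- stylus_tip (a point): tip of the stylus's shaft, 90 mm below the handle's centre
- controller: fixed black controller box 130 x 110 x 80 mm (x, y, z), origin at the centre of its underside; a green circuit board lies on the +x half of its top, standing up to 8 mm above it; the round hole to the reset button is in the other half
- aperture (a point): centre of the mouth of the round hole in the controller's top, level with the top (80 mm above the bench); the hole is a straight vertical well 17 mm in diameter
- reset_top (a point): centre of the top of the reset button, a white plastic disc 14 mm in diameter at the bottom of the hole, 22 mm below its mouth when not pressed; moves down with the button
- reset_button (a joint): travel of the reset button in m: 0 released, 0.005 fully down; springs back when let go; takes about 2 N to start and 5 N to hold fully down
- tin: open steel tin, 76 mm in diameter, 75 mm tall, origin at the centre of its underside; a bystander
- bottle: green glass bottle, 60 mm in diameter, 170 mm tall, origin at the centre of its underside; a bystander
- bin: black open parts bin 140 x 100 x 50 mm, origin at the centre of its underside; a bystander
Not all that is in view belongs to the job. Leave any yellow look-alike of the stand alone.

How it is judged:
On the way, in this order (a step that is already met when the one before it is completed fails the run):
1. the fallen relay stands upright on its foot in the lane, between its neighbours, released and at rest (angle between relay_tipped_center's own y axis and vertical below 0.1 rad and z of relay_tipped_center in the frame of lane between 0.034 and 0.042 m and x of relay_tipped_center in the frame of lane between -0.008 and 0.008 m and y of relay_tipped_center in the frame of lane between -0.12 and 0.13 m and contact force between the fingers and relay_tipped below 0.1 N and linear speed of relay_tipped below 0.02 m/s), for 0.3 s.
2. the stylus is gripped and drawn clear of its stand (z of stylus_tip in the frame of stand above 0.073 m and contact force between the fingers and stylus above 1 N), for 0.1 s.
At the end, for the whole second after the job is handed in: Button down over 4 of 5 mm, pressed by the gripped stylus (over 1.5 N), its tip inside the hole. Fallen relay on its foot on the lane floor (0.1 rad, 8 mm of the centre line), between its neighbours, still, untouched. Other relays upright (0.1 rad), within 15 mm of their start (all of step 1 and value of joint reset_button above 0.004 m and horizontal distance between stylus_tip and aperture below 0.008 m and z of stylus_tip in the frame of aperture below -0.022 m and contact force between stylus and reset_button above 1.5 N and contact force between the fingers and stylus above 1 N and angle between each of relay_a_center, relay_b_center, relay_c_center's own z axis and vertical below 0.1 rad and distance of each of relay_a_center, relay_b_center, relay_c_center from where it was at the start of the episode below 0.015 m); the arm keeps its last pose, push and grip.
It fails at once if another relay is knocked over or carried off (angle between any of relay_a_center, relay_b_center, relay_c_center's own z axis and vertical above 0.5 rad or distance of any of relay_a_center, relay_b_center, relay_c_center from where it was at the start of the episode above 0.04 m).
It fails at once if the tin, the bottle or the bin is moved by more than 20 mm or tipped (distance of any of tin, bottle, bin from where it was at the start of the episode above 0.02 m or angle between any of tin, bottle, bin's own z axis and vertical above 0.3 rad).
It also fails if it takes over 56 s, if anything falls off the work surface, if the arm or the gripper's body presses on something with over 40 N, if the wrist force passes 120 N, or if a joint passes its speed limit or range.

## Robot

A 6-joint arm with a two-finger parallel gripper is mounted at the origin on the work surface. World frame = base frame: x ahead of the robot, y to its left, z up, the work surface at z = 0. Lengths are in m, angles in rad, forces in N, time in s.
With the tool pointing down it reaches from about 0.3 to 1 m from the base axis. Payload 5.1 kg.
Tool frame: the origin (TCP) lies between the finger pads; the fingertips stand 11 mm ahead of it and the grasp point (between the pads) lies 8 mm behind it; z points along the fingers, y is the line along which they close (so a half turn about z gives the same grasp; the last joint's range is limited). The gripper opens to 95 mm and grips with 3 to 60 N. Pads are 20 mm wide; open, the fingers measure 119 mm over their backs; the gripper's body (75 mm by 180 mm) begins 59 mm behind the grasp point.
Start: joints at [-1.211, 0.124, 1.65, -0, 1.367, -0.083], TCP at [0.278, -0.587, 0.226] pointing down, gripper open.
Joint ranges: [-2.61, 2.61], [-1.02, 2.33], [0.03, 2.71], [-1.35, 4.49], [0.32, 2.68], [-2.91, 2.91]. Speed limits (rad/s): [2.57, 2.57, 3.14, 3.14, 3.14, 3.14].

## Interface

Orientations are given as a rotation vector (axis times angle).
In Python, from plant import readout, optics, robot gives the robot as it stands.
- The arm moves only by the tool play_rows, never from a script. Its argument "series" is a list of rows, each a list of 5 numbers: the opening, from 0 (shut) to 1 (fully open), then the shift along the tool's x, y, z each as a share of 2.5 cm, from -1 to 1, then the turn about the tool's z as a share of 0.1 rad, from -1 to 1. A call has 1 to 5 rows; each row shifts and turns the commanded pose from where the row before left it, along the tool's axes as they then stand; what a row does not reach is not made up. A row lasts 1/12 s, in which the tool goes at most 41.7 mm and 7.16 degrees, less where a joint would pass 70% of its speed; a pose out of reach is approached as far as the arm can. A call with a number of a shift or a turn outside -1 to 1 is refused whole. A call with a gripper value outside its range is refused whole. The fingers move at their own pace and stop on an object; "grip_force" is the grip in N (left out, the last holds). Time passes only in rows, so rows that do not move let the fingers close. It gives the time, the measured TCP pose, the force, the opening and the grip force at its end, in the units of the state.
- readout.state(): the state, without advancing time (a new reading comes with each control period).
- optics.snapshot(name): name is "side" or "top" or "wrist"; returns (picture, depth): 480x640x3 uint8, blue, green, red; 480x640 float32, m along the optical axis (not along the pixel's ray), 0 where there is no reading.
- optics.camera_params(name): a dict with "fx", "fy", "cx", "cy" (pixels), "k1" (the pictures are not rectified: a ray, as slopes to the right and down, at radius r is drawn at 1 + k1 r^2 times it, then the intrinsics apply), "eye" and "orientation" of the camera in the world. Camera axes: x right, y up, looking along -z (the intrinsics and any distortion apply to the point x, -y, -z); pixel columns grow to the right and rows downward; lengths in m; the calibration is good to about 2 mm. A picture is of the moment at which its call begins: read the wrist's pose just before it. camera_params takes no time and is no camera call; for the wrist camera it gives the pose at the moment of the call.
- robot.close_job(): hands the job in; it is judged then, once.
The state is a dict: "time": time; "joints": joint angles; "dq": joint speeds; "effort": joint torques, N m; "ee_pos": TCP position; "tcp_rot": TCP orientation; "contact_force": force on the tool from outside, world axes, zero at the start; "wrist_torque": the same for the moment, N m; "finger_gap": finger opening in m; "grip_force": force on a finger pad.
Only numpy, scipy, OpenCV 4.12 (cv2) and the standard library are available. Lean on these libraries where they do the work, as an engineer would, in place of code of your own. Each camera call takes 0.05 s, during which the arm holds its last target. There are 200 camera calls.

## Working session

There is one attempt and no reset: what is moved stays moved. The work goes in short steps, Python scripts to look and compute and a tool call to move; the robot and the scene stay as the last step left them, time stands still between calls to the robot, and variables do not carry over. Pictures are saved under pics/ and viewed, at most 10 in all, crops included, and the job is handed in when it is done.

Besides the shell and the picture viewer there is one more tool, called after "Call:" by a JSON object that holds its "api" and its "payload". play_rows: Moves the arm, as the interface text tells. Shift numbers are shares of 2.5 cm and turn numbers shares of 0.1 rad, none past 1 either way. Its arguments: {"type":"object","properties":{"series":{"type":"array","items":{"type":"array","items":{"type":"number","minimum":-1,"maximum":1}}},"grip_force":{"type":"number"}},"required":["series"]}

```bash
mkdir -p pics; ls
cat > h.py <<'E'
import numpy as np, cv2
from scipy.spatial.transform import Rotation as R
from plant import readout, optics, robot
def cam(name):
    p=optics.camera_params(name); im,d=optics.snapshot(name); return p,im,d
def rot(o):
    o=np.array(o,float)
    return o if o.shape==(3,3) else (R.from_rotvec(o).as_matrix() if o.size==3 else R.from_quat(o).as_matrix())
def slopes(p,uv):
    K=np.array([[p['fx'],0,p['cx']],[0,p['fy'],p['cy']],[0,0,1]])
    return cv2.undistortPoints(np.array(uv,float).reshape(-1,1,2),K,np.array([p['k1'],0,0,0.])).reshape(-1,2)
def ray(p,uv):
    s=slopes(p,uv); v=np.c_[s[:,0],-s[:,1],-np.ones(len(s))]@rot(p['orientation']).T
    return np.array(p['eye']),v
def onz(p,uv,z):
    e,v=ray(p,uv); return e+v*((z-e[2])/v[:,2])[:,None]
def pt(p,d,uv):
    e,v=ray(p,uv); uv=np.array(uv).reshape(-1,2).astype(int); return e+v*d[uv[:,1],uv[:,0]][:,None]
def cloud(p,d,step=1):
    ys,xs=np.mgrid[0:480:step,0:640:step]; uv=np.c_[xs.ravel(),ys.ravel()]
    return pt(p,d,uv).reshape(*xs.shape,3)
E
python3 - <<'E'
from h import *
for n in ('side','top','wrist'):
    p,im,d=cam(n); print(n,{k:np.round(v,3).tolist() for k,v in p.items()})
    cv2.imwrite(f'pics/{n}0.png',im); np.savez(f'{n}0.npz',im=im,d=d)
print(readout.state())
E
```

```text
pics
side {'fx': 528.677, 'fy': 528.677, 'cx': 313.334, 'cy': 241.201, 'k1': 0.037, 'eye': [0.549, 0.764, 0.863], 'orientation': [0.017, -1.134, -2.84]}
top {'fx': 452.387, 'fy': 452.387, 'cx': 327.214, 'cy': 239.9, 'k1': -0.05, 'eye': [0.449, 0.043, 1.246], 'orientation': [0.106, -0.123, -1.566]}
wrist {'fx': 366.736, 'fy': 366.736, 'cx': 316.652, 'cy': 239.288, 'k1': -0.066, 'eye': [0.339, -0.559, 0.383], 'orientation': [-0.219, 0.141, -1.123]}
{'time': 0.15, 'joints': array([-1.21060971e+00,  1.24349669e-01,  1.65133670e+00,  5.53934374e-05,
        1.36753479e+00, -8.25990754e-02]), 'dq': array([ 0.00150054, -0.00065096, -0.00287169,  0.00143175,  0.00034314,
        0.0007877 ]), 'effort': array([ 2.82376086e-04, -4.18189752e+01, -3.60472584e+01,  7.75301456e-02,
        4.69001010e-02, -1.17853174e-04]), 'ee_pos': array([ 0.27831582, -0.58686903,  0.22468703]), 'tcp_rot': array([-3.06333743e+00, -6.89485191e-01,  2.69376077e-04]), 'contact_force': array([ 0.65416652, -0.4721919 ,  0.15261709]), 'wrist_torque': array([-0.00682687,  0.00676561, -0.04391505]), 'grip_force': 0.0, 'finger_gap': 0.09528618826546083}
```

View pics/top0.png

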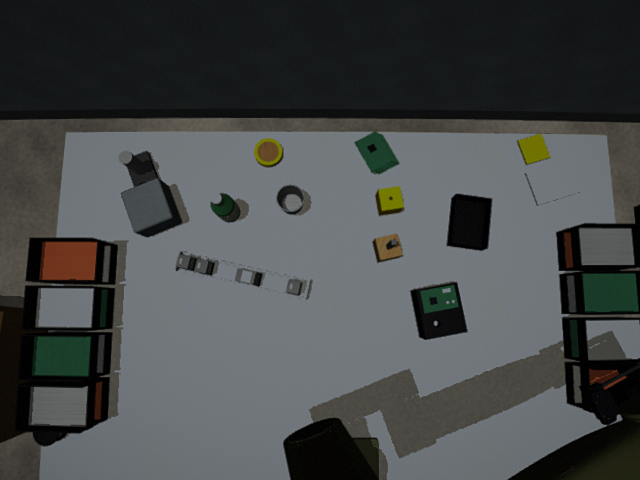

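View pics/side0.png

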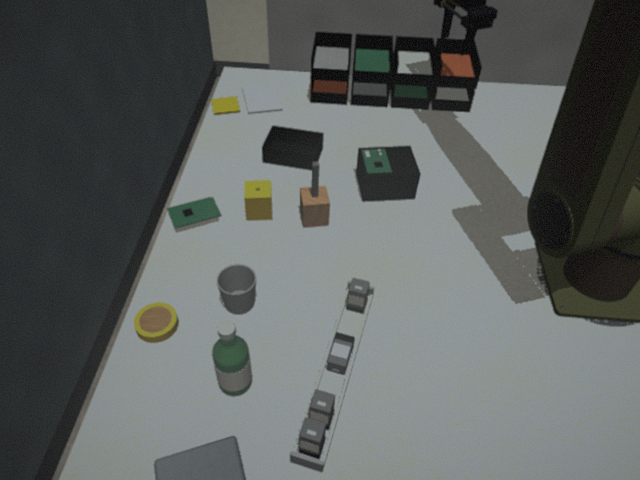

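Top view: the lane runs from (178,260) to (310,290), with relays standing at (185,262), (205,266) and (296,287). The fallen relay is at (250,277), its black foot to the right, towards relay_a. Two stands are in view: the wooden one at (388,247), which holds the stylus, and an empty yellow one at (390,200). The wooden one fits the description. The controller is at (438,310), with its hole near (436,323). The side view agrees, with the stylus in the wooden stand at (315,190).

Run:
```python
from h import *
out=[]
for n,(x0,y0,x1,y1) in (('top',(165,240,325,310)),('top',(365,180,475,345)),):
    z=np.load(n+'0.npz'); im,d=z['im'],z['d']; p=optics.camera_params(n)
    C=cloud(p,d)
    H=C[...,2]
    m=np.zeros(H.shape,bool); m[y0:y1,x0:x1]=1
    print('bench z',np.median(H[300:420,200:260]))
    for lo,hi in ((.004,.02),(.03,.046),(.06,.075),(.075,.1),(.13,.17)):
        q=(m&(H>lo)&(H<hi)).astype(np.uint8)
        k,l,s,c=cv2.connectedComponentsWithStats(q)
        for i in range(1,k):
            if s[i,4]>8:
                P=C[l==i]; r=cv2.minAreaRect((P[:,:2]*1000).astype(np.float32))
                print((lo,hi),s[i].tolist(),np.round(P.mean(0),3),np.round(np.median(P[:,2]),3),np.round(r[0],1),np.round(r[1],1),round(r[2],1))
    out.append(cv2.resize(im[y0:y1,x0:x1],None,fx=3.4,fy=3.4,interpolation=cv2.INTER_CUBIC))
a,b=out
b=cv2.resize(b,(int(b.shape[1]*.6),int(b.shape[0]*.6)))
c=np.zeros((a.shape[0]+b.shape[0],max(a.shape[1],b.shape[1]),3),np.uint8);c[:a.shape[0],:a.shape[1]]=a;c[a.shape[0]:,:b.shape[1]]=b
cv2.imwrite('pics/crop1.png',np.clip(c.astype(float)*1.6,0,255).astype(np.uint8)); print(c.shape)
```

```text
bench z -0.0005189324537726581
(0.004, 0.02) [177, 251, 131, 48, 1467] [0.53  0.249 0.009] 0.008 [535.5 262.3] [356.2  61.9] 77.3
(0.03, 0.046) [189, 257, 5, 13, 21] [0.562 0.394 0.039] 0.039 [562.3 393.5] [ 3.5 33.8] 78.7
(0.03, 0.046) [208, 261, 4, 13, 20] [0.551 0.345 0.038] 0.039 [551.6 344.9] [ 2.3 32.2] 79.9
(0.03, 0.046) [235, 268, 26, 18, 317] [0.527 0.242 0.039] 0.039 [527.9 242.4] [63.9 36. ] 77.6
(0.06, 0.075) [176, 254, 15, 15, 160] [0.565 0.408 0.069] 0.069 [565.2 408.2] [30.8 34.7] 77.6
(0.06, 0.075) [194, 258, 16, 16, 170] [0.554 0.36  0.069] 0.07 [553.7 360.8] [33.6 34.3] 78.2
(0.06, 0.075) [286, 279, 15, 15, 164] [0.5   0.119 0.07 ] 0.07 [500.3 118.6] [32.1 34.5] 77.1
bench z -0.0005189324537726581
(0.004, 0.02) [450, 197, 3, 16, 22] [ 0.732 -0.318  0.013] 0.013 [ 730.4 -317.9] [ 1.8 44.4] 81.7
(0.004, 0.02) [453, 199, 22, 46, 509] [ 0.682 -0.355  0.006] 0.006 [ 684.5 -354.4] [ 60.9 124.1] 85.1
(0.004, 0.02) [377, 206, 14, 9, 25] [ 0.709 -0.124  0.011] 0.013 [ 707.5 -124.8] [40.2 18.7] 64.2
(0.004, 0.02) [392, 211, 10, 4, 14] [ 0.709 -0.165  0.009] 0.009 [ 709.4 -163
[... 1578 characters left out ...]
1
(0.06, 0.075) [375, 233, 28, 27, 451] [ 0.604 -0.129  0.07 ] 0.07 [ 605.8 -130.5] [60.4 60.2] 12.9
(0.06, 0.075) [414, 290, 5, 21, 29] [ 0.463 -0.2    0.068] 0.067 [ 464.8 -199.6] [52.3  3.2] 9.9
(0.06, 0.075) [418, 312, 7, 28, 40] [ 0.401 -0.211  0.067] 0.066 [ 399.6 -211.2] [69.7  2.3] 10.4
(0.06, 0.075) [436, 320, 4, 7, 10] [ 0.405 -0.255  0.068] 0.069 [ 405.5 -254.5] [ 6.  15.7] 88.0
(0.075, 0.1) [386, 243, 7, 6, 14] [ 0.603 -0.127  0.088] 0.089 [ 602.5 -127.2] [16.4  7.5] 50.2
(0.075, 0.1) [415, 282, 53, 58, 2181] [ 0.439 -0.26   0.081] 0.081 [ 438.4 -261. ] [132.1 112.8] 10.5
(0.13, 0.17) [389, 238, 9, 8, 50] [ 0.605 -0.129  0.155] 0.159 [ 605.6 -130. ] [14.  14.8] 13.3
(574, 544, 3)
```

View pics/crop1.png

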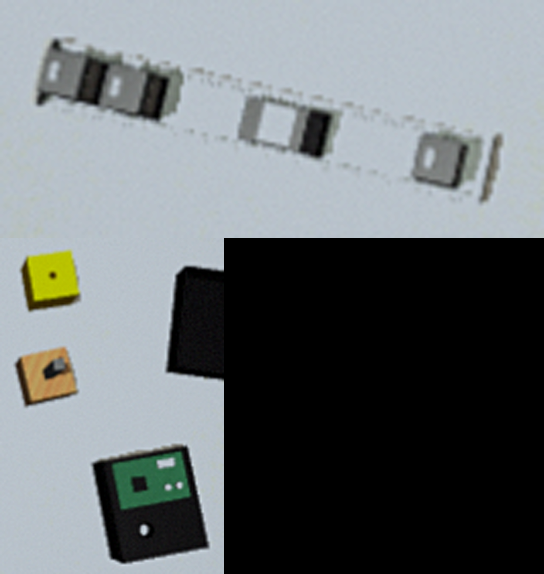

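Crop: the wooden stand holding the stylus is at crop pixel (50,370) and the yellow decoy is empty. The fallen relay at (290,125) has its foot on the right. I'll turn the tool first so that tool x = lane y and tool y = lane x, then travel.

Call:
{"api": "play_rows", "payload": {"series": [[1,0,0,0,-1],[1,0,0,0,-1],[1,0,0,0,-1],[1,0,0,0,-1],[1,0,0,0,-1]], "grip_force": 8}}

```text
time: 0.57
ee_pos: [0.2784, -0.5871, 0.2251]
tcp_rot: [-2.795, -1.433, -0.0]
contact_force: [-1.0, -0.5, 0.3]
finger_gap: 0.0949
grip_force: 0.0
```

Call:
{"api": "play_rows", "payload": {"series": [[1,0,0,0,-1],[1,0,0,0,-1],[1,0,0,0,-1],[1,0,0,0,-1],[1,0,0,0,-0.1]]}}

```text
time: 0.98
ee_pos: [0.2784, -0.5871, 0.2251]
tcp_rot: [-2.447, -1.969, -0.0]
contact_force: [-0.5, 0.3, -0.4]
finger_gap: 0.0953
grip_force: 0.0
```

Call:
{"api": "play_rows", "payload": {"series": [[1,1,0.1,0,0],[1,1,0.1,0,0],[1,1,0.1,0,0],[1,1,0.1,0,0],[1,1,0.1,0,0]]}}

```text
time: 1.4
ee_pos: [0.3178, -0.4667, 0.2253]
tcp_rot: [-2.452, -1.963, -0.0]
contact_force: [-1.1, 0.2, 0.4]
finger_gap: 0.0949
grip_force: 0.0
```

Call:
{"api": "play_rows", "payload": {"series": [[1,1,0.1,0,0],[1,1,0.1,0,0],[1,1,0.1,0,0],[1,1,0.1,0,0],[1,1,0.1,0,0]]}}

```text
time: 1.82
ee_pos: [0.3571, -0.3473, 0.2255]
tcp_rot: [-2.452, -1.963, -0.0]
contact_force: [-0.1, -0.2, 0.0]
finger_gap: 0.0951
grip_force: 0.0
```

Call:
{"api": "play_rows", "payload": {"series": [[1,1,0.1,0,0],[1,1,0.1,0,0],[1,1,0.1,0,0],[1,1,0.1,0,0],[1,1,0.1,0,0]]}}

```text
time: 2.23
ee_pos: [0.3963, -0.228, 0.2255]
tcp_rot: [2.453, 1.963, 0.0]
contact_force: [1.2, -0.5, 0.5]
finger_gap: 0.0949
grip_force: 0.0
```

Call:
{"api": "play_rows", "payload": {"series": [[1,1,0.1,0,0],[1,1,0.1,0,0],[1,1,0.1,0,0],[1,1,0.1,0,0],[1,1,0.1,0,0]]}}

```text
time: 2.65
ee_pos: [0.4355, -0.1087, 0.2256]
tcp_rot: [2.452, 1.963, 0.0]
contact_force: [0.2, -0.5, -0.6]
finger_gap: 0.0951
grip_force: 0.0
```

Call:
{"api": "play_rows", "payload": {"series": [[1,1,0.1,0,0],[1,1,0.1,0,0],[1,1,0,0,0],[1,1,0,0,0],[1,1,0,0,0]]}}

```text
time: 3.07
ee_pos: [0.4673, 0.0123, 0.2256]
tcp_rot: [2.452, 1.964, 0.0]
contact_force: [0.4, -0.4, -0.7]
finger_gap: 0.0951
grip_force: 0.0
```

Call:
{"api": "play_rows", "payload": {"series": [[1,1,0,0,0],[1,1,0,0,0],[1,1,0,0,0],[1,1,0,0,0],[1,0.5,0,0,0]]}}

```text
time: 3.48
ee_pos: [0.4917, 0.123, 0.2255]
tcp_rot: [-2.45, -1.966, -0.0]
contact_force: [-1.0, -0.2, 0.6]
finger_gap: 0.095
grip_force: 0.0
```

Run:
```python
from h import *
p,im,d=cam('wrist'); cv2.imwrite('pics/w1.png',im); np.savez('w1.npz',im=im,d=d)
C=cloud(p,d);H=C[...,2]
for lo,hi in ((.03,.046),(.06,.075)):
    k,l,s,c=cv2.connectedComponentsWithStats(((H>lo)&(H<hi)).astype(np.uint8))
    for i in range(1,k):
        if s[i,4]>300:
            P=C[l==i]; r=cv2.minAreaRect((P[:,:2]*1000).astype(np.float32))
            print((lo,hi),s[i].tolist(),np.round(np.median(P[:,2]),4),np.round(r[0],1),np.round(r[1],1),round(r[2],1))
s=readout.state(); print(s['ee_pos'],s['tcp_rot'],s['joints'])
```

```text
(0.03, 0.046) [304, 44, 40, 76, 2990] 0.0385 [523.8 242.4] [64.  35.2] 77.5
(0.03, 0.046) [524, 122, 35, 71, 459] 0.0387 [708.8 135.8] [65. 24.] 75.0
(0.03, 0.046) [558, 124, 42, 70, 955] 0.0386 [748.3 125.2] [63.7 31.8] 75.3
(0.06, 0.075) [539, 115, 89, 89, 2481] 0.0699 [731.4 129.5] [76.3 74.8] 0.3
(0.06, 0.075) [304, 209, 40, 38, 1457] 0.069 [496.3 118.7] [32.6 34.7] 77.5
[0.49189739 0.12369828 0.22549723] [-2.44785058e+00 -1.96735851e+00 -1.09254638e-03] [ 1.39747781e-01 -1.98062227e-01  1.96334917e+00  1.35692572e-03
  1.37628907e+00  3.56285483e-01]
```

View pics/w1.png

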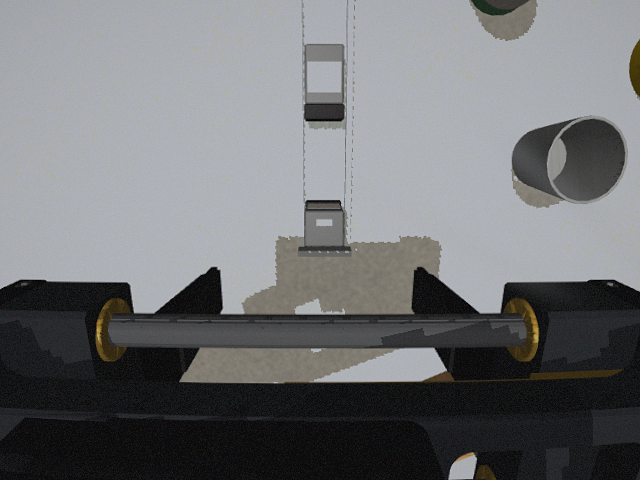

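Wrist view: the fallen relay is at (324,82), foot towards the robot's side, and relay_a is at (324,225). The fingertips are centred at column 317. I'll now move over the top end of the fallen relay and down.

Call:
{"api": "play_rows", "payload": {"series": [[1,1,0.1,0,0],[1,1,0.1,0,0],[1,1,0.1,0,0],[1,1,0,0,0],[1,1,0,0,0]]}}

```text
time: 3.95
ee_pos: [0.5263, 0.2413, 0.2255]
tcp_rot: [2.452, 1.964, -0.001]
contact_force: [0.3, 0.3, 0.2]
finger_gap: 0.0948
grip_force: 0.0
```

Call:
{"api": "play_rows", "payload": {"series": [[1,0.72,0,0.5,0],[1,0,0,1,0],[1,0,0,1,0],[1,0,0,1,0],[1,0,0,0.5,0]]}}

```text
time: 4.37
ee_pos: [0.5282, 0.2573, 0.1219]
tcp_rot: [-2.45, -1.964, 0.009]
contact_force: [0.1, 0.1, 0.0]
finger_gap: 0.0949
grip_force: 0.0
```

Run:
```python
from h import *
p,im,d=cam('wrist'); cv2.imwrite('pics/w2.png',im)
C=cloud(p,d);H=C[...,2]
s=readout.state(); print(s['ee_pos'],s['tcp_rot'])
lx=np.array([.9758,-.2186]);ly=lx[::-1]*[-1,1]
print('tool lane xy',s['ee_pos'][:2]@lx,s['ee_pos'][:2]@ly)
for lo,hi in ((.03,.046),(.06,.075)):
    k,l,st,c=cv2.connectedComponentsWithStats(((H>lo)&(H<hi)).astype(np.uint8))
    for i in range(1,k):
        if st[i,4]>300:
            P=C[l==i]; r=cv2.minAreaRect((P[:,:2]*1000).astype(np.float32)); c=np.array(r[0])
            print((lo,hi),st[i].tolist(),np.round(c,1),np.round(r[1],1),round(r[2],1),c@lx,c@ly)
```

```text
[0.52716653 0.25691257 0.12012472] [-2.44951764 -1.96346395  0.01292909]
tool lane xy 0.45824801539947224 0.36593388886612055
(0.03, 0.046) [290, 20, 58, 12, 495] [558.4 393. ] [ 3.  34.1] 77.2 458.92981384277346 505.5912469482422
(0.03, 0.046) [519, 74, 48, 95, 1136] [688.9 307.1] [59.3 25. ] 79.3 605.05987444458 450.2653293029785
(0.03, 0.046) [292, 220, 51, 91, 4484] [524.  242.8] [64.4 36. ] 77.2 458.23136979980467 351.5105271972656
(0.06, 0.075) [286, 0, 66, 14, 832] [558.8 394.4] [ 4.7 34.4] 78.0 459.08322495117187 506.9915170410156
(0.06, 0.075) [285, 43, 65, 65, 4002] [550.2 360.1] [32.8 34.9] 77.1 458.13074696044924 471.636575402832
(0.06, 0.075) [546, 66, 54, 107, 1527] [688.7 306.8] [59.4 25.7] 79.6 604.9578099426269 449.9615032775879
```

View pics/w2.png

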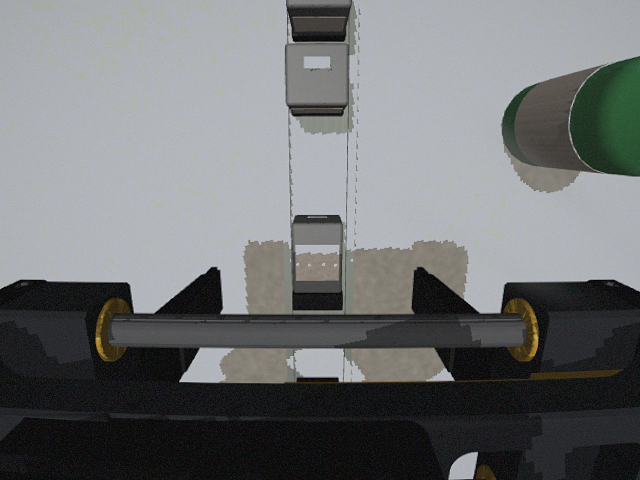

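The relay is at column 317, centred between the fingers. The measured pose is a few mm off the commanded one, so I'll let it settle before descending.

Call:
{"api": "play_rows", "payload": {"series": [[1,0,0,0,0],[1,0,0,0,0]]}}

```text
time: 4.58
ee_pos: [0.5308, 0.2586, 0.127]
tcp_rot: [2.45, 1.965, 0.002]
contact_force: [1.4, 1.0, -0.2]
finger_gap: 0.095
grip_force: 0.0
```

Run:
```python
from h import *
s=readout.state(); print(s['ee_pos'],s['tcp_rot'],s['joints'],s['dq'],rot(s['tcp_rot'])[:,2],s['contact_force'])
```

```text
[0.53076068 0.25862419 0.12695151] [2.45029859e+00 1.96514398e+00 2.34456399e-03] [ 3.62562499e-01  7.43971159e-02  1.87539647e+00 -1.31329694e-04
  1.19019023e+00  5.81486741e-01] [ 0.00325122 -0.01735001 -0.02397668  0.00123018 -0.00460368 -0.00259526] [ 1.54749753e-03  4.56604668e-04 -9.99998698e-01] [ 1.36641473  0.97512898 -0.16540765]
```

Call:
{"api": "play_rows", "payload": {"series": [[1,0.12,-0.06,0.6,0],[1,0,0,0.8,0],[1,0,0,0.8,0],[1,0,0,0.8,0],[1,0,0,0.5,0]]}}

```text
time: 5.0
ee_pos: [0.5299, 0.2621, 0.0386]
tcp_rot: [2.45, 1.966, 0.002]
contact_force: [-0.2, 0.0, -1.0]
finger_gap: 0.0947
grip_force: 0.0
```

Call:
{"api": "play_rows", "payload": {"series": [[1,0,0,0.3,0],[1,0,0,0.15,0],[1,0,0,0,0],[0.5,0,0,0,0],[0.4,0,0,0,0]]}}

```text
time: 5.42
ee_pos: [0.5301, 0.2625, 0.0284]
tcp_rot: [2.449, 1.966, 0.004]
contact_force: [-0.7, 0.4, -0.2]
finger_gap: 0.0868
grip_force: 0.0
```

Call:
{"api": "play_rows", "payload": {"series": [[0.2,0,0,0,0],[0.2,0,0,0,0],[0.2,0,0,0,0],[0.2,0,0,0,0]]}}

```text
time: 5.75
ee_pos: [0.5293, 0.2621, 0.0272]
tcp_rot: [2.45, 1.967, 0.001]
contact_force: [1.0, 0.3, 0.4]
finger_gap: 0.0606
grip_force: 0.0
```

Call:
{"api": "play_rows", "payload": {"series": [[0.2,0,0,0,0],[0.2,0,0,0,0],[0.2,0,0,0,0],[0.2,0,0,0,0],[0.2,0,0,0,0]]}}

```text
time: 6.17
ee_pos: [0.5291, 0.2621, 0.0269]
tcp_rot: [-2.45, -1.967, 0.0]
contact_force: [-0.2, -0.1, 0.5]
finger_gap: 0.0361
grip_force: 8.0
```

Gripped cleanly at 36 mm. To let the relay swing down freely about the pads, I'll regrip nearer the top end with a light 3 N and a small pad patch, then lift along an arc.

Call:
{"api": "play_rows", "payload": {"series": [[0.46,0,0,0,0],[0.46,0,0,0,0],[0.46,0.14,0,-0.24,0],[0.46,0.14,0,-0.24,0],[0.46,0,0,0,0]], "grip_force": 3}}

```text
time: 6.58
ee_pos: [0.5321, 0.2701, 0.041]
tcp_rot: [2.449, 1.967, 0.005]
contact_force: [0.4, 1.0, -0.3]
finger_gap: 0.0434
grip_force: 0.0
```

Call:
{"api": "play_rows", "payload": {"series": [[0.25,0,0,0,0],[0.25,0,0,0,0],[0.25,0,0,0,0],[0.25,0,0,0,0]]}}

```text
time: 6.92
ee_pos: [0.5308, 0.2691, 0.0392]
tcp_rot: [-2.45, -1.966, -0.001]
contact_force: [-1.0, 1.4, 2.9]
finger_gap: 0.036
grip_force: 3.0
```

Call:
{"api": "play_rows", "payload": {"series": [[0.25,-0.22,0,-0.37,0],[0.25,-0.29,0,-0.34,0],[0.25,-0.35,0,-0.28,0],[0.25,0,0,0,0],[0.25,0,0,0,0]]}}

```text
time: 7.33
ee_pos: [0.5264, 0.2473, 0.0646]
tcp_rot: [2.451, 1.965, 0.002]
contact_force: [-0.1, -0.1, -1.3]
finger_gap: 0.0365
grip_force: 3.0
```

Run:
```python
from h import *
p,im,d=cam('wrist'); p2,im2,d2=cam('side')
a=cv2.resize(im2[310:480,270:400],None,fx=3,fy=3); 
b=im[:420,180:470]
c=np.zeros((max(a.shape[0],b.shape[0]),a.shape[1]+b.shape[1],3),np.uint8);c[:a.shape[0],:a.shape[1]]=a;c[:b.shape[0],a.shape[1]:]=b
cv2.imwrite('pics/c2.png',c)
lx=np.array([.9758,-.2186]);ly=lx[::-1]*[-1,1]
for n,q,D in (('side',p2,d2),('wrist',p,d)):
    C=cloud(q,D);X=C[...,:2]@lx-.4585;Y=C[...,:2]@ly-.3515
    m=(abs(X)<.012)&(abs(Y)<.075)&(C[...,2]>.015)&(C[...,2]<.15)
    h,_,_=np.histogram2d(C[...,2][m],Y[m],bins=[np.arange(.01,.12,.01),np.arange(-.075,.08,.01)])
    print(n);print(h.astype(int)[::-1])
print(readout.state()['ee_pos'])
```

```text
side
[[ 0  0  0  0  0  0  0  0  0  0  0  0  0  0  0]
 [ 0  0  0  0  0  0  0  0  0  0  0  0  0  0  0]
 [ 0  0  0  0  0  0  0  0  0  0  0  0  0  0  0]
 [ 0  0  0  0  0  0  0  0  0  0  0  0  0  0  0]
 [ 0  0  0 23 24 15 57 68 73  0  0  0  0  0  0]
 [ 0  0  0  5  2  0  0  0 44  0  0  0  0  0  0]
 [ 0  0  0  0  0  0  0  0 40  7  0  0  0  0  0]
 [ 0  0  0  0  0  0  0  0 20  1  0  0  0  0  0]
 [ 0  0  0  0  0  0  0  0  0  0  0  0  0  0  0]
 [ 0  0  0  0  0  0  0  0  0  0  0  0  0  0  0]]
wrist
[[  0   0   0   0   0   0   0   0   0   0   0   0   0   0   0]
 [  0   0   0   0   0   0   0   0   0   0   0   0   0   0   0]
 [  0   0   0   0   0   0   0   0   0   0   0   0   0   0   0]
 [  0   0   0   0   0   0   0   0   0   0   0   0   0   0   0]
 [  0   0   0 587 780  78  75 955 608   0   0   0   0   0   0]
 [  0   0   0 153  15   0   0   0 428   0   0   0   0   0   0]
 [  0   0   0   0   0   0   0   0 388   0   0   0   0   0   0]
 [  0   0   0   0   0   0   0   0 172   0   0   0   0   0   0]
 [  0   0   0   0   0   0   0   0   0   0   0   0   0   0   0]
 [  0   0   0   0   0   0   0   0   0   0   0   0   0   0   0]]
[0.52583412 0.24762693 0.06360493]
```

View pics/c2.png

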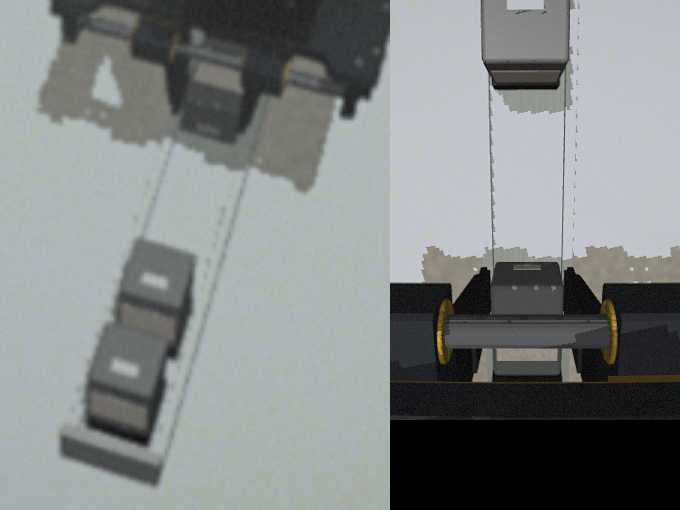

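The relay was lifted but stayed nearly level: its top face is at z≈0.06–0.07 all along and the pads resist the swing. I'll set it back down and regrip only the very top corner, so the pad patch is small and gravity can swing it.

Call:
{"api": "play_rows", "payload": {"series": [[0.25,0,0,0.3,0],[0.25,0,0,0.3,0],[0.25,0,0,0.2,0],[0.25,0,0,0.1,0],[0.25,0,0,0.04,0]]}}

```text
time: 7.85
ee_pos: [0.5252, 0.2479, 0.0392]
tcp_rot: [-2.449, -1.966, 0.004]
contact_force: [-2.8, 0.6, 2.8]
finger_gap: 0.0364
grip_force: 3.0
```

Call:
{"api": "play_rows", "payload": {"series": [[0.46,0,0,0,0],[0.46,0,0,0,0],[0.46,0.18,0,-0.09,0],[0.46,0.18,0,-0.09,0],[0.46,0,0,0,0]]}}

```text
time: 8.27
ee_pos: [0.5289, 0.2578, 0.0459]
tcp_rot: [2.449, 1.967, 0.004]
contact_force: [0.2, 0.1, 0.7]
finger_gap: 0.0437
grip_force: 0.0
```

```bash
cat > prof.py <<'E'
from h import *
lx=np.array([.9758,-.2186]);ly=lx[::-1]*[-1,1]
s=readout.state(); Y0=s['ee_pos'][:2]@ly
print(s['ee_pos'],'tool laneXY',s['ee_pos'][:2]@lx,Y0,s['finger_gap'],s['contact_force'])
for n in ('side','wrist'):
    p,im,D=cam(n); C=cloud(p,D);X=C[...,:2]@lx-.459;Y=C[...,:2]@ly-Y0
    m=(abs(X)<.012)&(abs(Y)<.09)&(C[...,2]>.015)&(C[...,2]<.15)
    # top surface profile: for each 5 mm bin, max and median z
    print(n)
    for a in np.arange(-.09,.06,.01):
        q=m&(Y>=a)&(Y<a+.01)
        if q.sum()>5: print(int(a*1000),q.sum(),np.round(np.percentile(C[...,2][q],[2,25,50,75,98])*1000))
E
python3 prof.py
```

```text
[0.52892004 0.25776498 0.04587331] tool laneXY 0.45977275443382154 0.3671489846183118 0.04367654540748376 [0.19552426 0.12109999 0.68493609]
side
-50 24 [39. 40. 41. 42. 43.]
-40 31 [39. 40. 41. 42. 44.]
-30 22 [38. 39. 41. 42. 43.]
-20 68 [38. 40. 41. 42. 44.]
-10 142 [18. 26. 34. 40. 43.]
19 70 [125. 130. 132. 134. 150.]
29 19 [127. 128. 130. 132. 134.]
wrist
-60 166 [37. 38. 38. 38. 39.]
-50 749 [37. 38. 39. 39. 40.]
-40 671 [38. 38. 39. 39. 40.]
-20 340 [37. 38. 38. 39. 39.]
-10 1223 [16. 24. 33. 38. 39.]
9 114 [137. 137. 137. 138. 138.]
19 6248 [125. 128. 129. 147. 150.]
```

Call:
{"api": "play_rows", "payload": {"series": [[0.4,0,0,0.1,0],[0.25,0,0,0,0],[0.25,0,0,0,0],[0.25,0,0,0,0],[0.25,0,0,0,0]]}}

```text
time: 8.78
ee_pos: [0.5276, 0.2565, 0.0419]
tcp_rot: [-2.45, -1.966, 0.001]
contact_force: [-0.3, -0.5, -1.1]
finger_gap: 0.036
grip_force: 3.0
```

Call:
{"api": "play_rows", "payload": {"series": [[0.25,-0.1,0,-0.6,0],[0.25,-0.3,0,-0.6,0],[0.25,0,0,0,0],[0.25,0,0,0,0]]}}

```text
time: 9.12
ee_pos: [0.5269, 0.2474, 0.0734]
tcp_rot: [2.45, 1.965, 0.006]
contact_force: [0.9, 1.4, 4.1]
finger_gap: 0.0355
grip_force: 3.0
```

```bash
python3 prof.py
```

```text
[0.52694829 0.24739007 0.07335435] tool laneXY 0.4601166744585985 0.35659412226449777 0.03548360343202727 [0.89062131 1.39706918 4.10317717]
side
-50 14 [39. 41. 43. 44. 46.]
-40 20 [46. 47. 49. 51. 54.]
-30 26 [54. 55. 58. 59. 61.]
-20 34 [61. 63. 65. 67. 69.]
-10 74 [66. 69. 70. 72. 74.]
0 109 [54. 59. 62. 65. 69.]
9 63 [48. 51. 52. 54. 59.]
wrist
-60 214 [32. 33. 35. 36. 37.]
-50 105 [37. 38. 38. 39. 40.]
-20 171 [66. 67. 67. 68. 69.]
-10 1197 [62. 65. 67. 69. 71.]
0 1272 [49. 53. 56. 59. 62.]
9 291 [46. 47. 48. 49. 50.]
```

It swings now, at about 38° tilt with the foot on the floor. Continuing the arc.

Call:
{"api": "play_rows", "payload": {"series": [[0.25,-0.35,0,-0.1,0],[0.25,-0.35,0,-0.1,0],[0.25,-0.38,0,-0.02,0],[0.25,-0.38,0,-0.02,0],[0.25,-0.28,0,0.04,0]]}}

```text
time: 9.63
ee_pos: [0.5155, 0.2029, 0.0765]
tcp_rot: [-2.45, -1.966, 0.003]
contact_force: [1.2, 0.3, 1.4]
finger_gap: 0.0357
grip_force: 3.0
```

Call:
{"api": "play_rows", "payload": {"series": [[0.25,-0.28,0,0.04,0],[0.25,0,0,0,0]]}}

```text
time: 9.8
ee_pos: [0.5136, 0.1958, 0.0751]
tcp_rot: [-2.451, -1.965, 0.005]
contact_force: [-0.1, -1.0, 0.0]
finger_gap: 0.0364
grip_force: 3.0
```

```bash
python3 prof.py
```

```text
[0.51361897 0.19579486 0.07508975] tool laneXY 0.45838863517054784 0.30333373239893013 0.03643918033029201 [-0.08386677 -1.01912722  0.00356408]
side
-70 47 [18. 25. 52. 58. 63.]
-60 59 [16. 21. 32. 55. 62.]
-10 34 [72. 74. 75. 75. 77.]
0 70 [70. 73. 74. 75. 78.]
9 104 [17. 24. 72. 73. 75.]
19 183 [24. 41. 55. 68. 75.]
wrist
-70 1317 [17. 25. 35. 44. 52.]
-10 841 [71. 72. 72. 73. 74.]
0 1063 [69. 71. 71. 72. 73.]
9 1321 [17. 69. 70. 70. 71.]
19 678 [44. 56. 67. 69. 70.]
```

The relay is almost upright: its top face is at z≈70–73 mm, a few degrees off, and self-righting. Release and lift off.

Call:
{"api": "play_rows", "payload": {"series": [[0.6,0,0,0,0],[0.6,0,0,0,0],[0.6,0,0,0,0],[0.6,0,0,-0.2,0],[0.6,0,0,-0.6,0]]}}

```text
time: 10.32
ee_pos: [0.513, 0.1974, 0.0941]
tcp_rot: [-2.448, -1.966, 0.007]
contact_force: [0.5, -0.1, -0.8]
finger_gap: 0.0564
grip_force: 0.0
```

Call:
{"api": "play_rows", "payload": {"series": [[1,0,0,-0.9,0],[1,0,0,-1,0],[1,0,0,-1,0],[1,-0.5,0,-1,0],[1,-1,0,-0.5,0]]}}

```text
time: 10.73
ee_pos: [0.5084, 0.1627, 0.2106]
tcp_rot: [2.445, 1.969, 0.009]
contact_force: [1.0, -0.5, 0.1]
finger_gap: 0.0851
grip_force: 0.0
```

Run:
```python
from h import *
lx=np.array([.9758,-.2186]);ly=lx[::-1]*[-1,1]
for n in ('wrist','top','side'):
    p,im,d=cam(n); C=cloud(p,d);H=C[...,2]
    print(n,readout.state()['ee_pos'] )
    m=(abs(C[...,:2]@lx-.459)<.06)&(C[...,:2]@ly>.18)&(C[...,:2]@ly<.55)
    k,l,st,c=cv2.connectedComponentsWithStats((m&(H>.06)&(H<.078)).astype(np.uint8))
    for i in range(1,k):
        if st[i,4]>60:
            P=C[l==i]; r=cv2.minAreaRect((P[:,:2]*1000).astype(np.float32)); c=np.array(r[0])
            A=np.c_[P[:,:2]-P[:,:2].mean(0),np.ones(len(P))]
            co=np.linalg.lstsq(A,P[:,2],rcond=None)[0]
            print(st[i].tolist(),np.round(c,1),np.round(r[1],1),round(r[2],1),np.round([c@lx,c@ly],1),'z,slope',np.round(co,3))
    if n=='top': cv2.imwrite('pics/t3.png',im)
```

```text
wrist [0.50839125 0.15876233 0.21222877]
[293, 171, 42, 40, 1668] [512.7 194.5] [32.2 34. ] 77.2 [457.8 301.9] z,slope [-0.005 -0.009  0.069]
[294, 260, 40, 38, 1477] [496.  118.9] [32.6 34.2] 77.6 [458.  224.5] z,slope [-0.009 -0.063  0.069]
top [0.50827878 0.16000863 0.21037011]
[176, 254, 15, 15, 159] [565.2 408.7] [32.5 34.2] 76.4 [462.2 522.3] z,slope [-0.013  0.033  0.069]
[194, 258, 16, 16, 177] [553.9 360.8] [33.8 34.9] 79.2 [461.6 473.2] z,slope [-0.043  0.077  0.069]
[292, 280, 9, 14, 97] [499.5 111.9] [21.2 33.6] 89.4 [462.9 218.4] z,slope [-0.009  0.004  0.07 ]
side [0.50755448 0.16074409 0.20829069]
[349, 278, 21, 20, 298] [497.7 122.7] [34.8 34. ] 77.5 [458.8 228.6] z,slope [ 0.003 -0.126  0.07 ]
[338, 309, 23, 22, 342] [514.2 198. ] [35.1 34.8] 77.3 [458.5 305.6] z,slope [-0.01  -0.113  0.07 ]
[310, 389, 25, 26, 468] [551.6 362.7] [33.2 34.8] 78.3 [459.  474.5] z,slope [-0.004 -0.101  0.071]
[299, 417, 27, 28, 541] [563. 411.] [34.9 34.9] 77.6 [459.6 524.1] z,slope [ 0.003 -0.111  0.071]
```

The relay now stands flat in line with its neighbours, with its top level at 70 mm. Next I'll measure the stylus and aperture in both fixed views while turning the tool to the stylus's yaw.

Call:
{"api": "play_rows", "payload": {"series": [[1,0,0,-0.2,-0.9],[1,0,0,0,-0.9],[1,0,0,0,-0.9],[1,0,0,0,-0.9],[1,0,0,0,-0.85]]}}

```text
time: 11.3
ee_pos: [0.5061, 0.1617, 0.2096]
tcp_rot: [-1.948, -2.462, 0.002]
contact_force: [-0.3, -0.3, 0.3]
finger_gap: 0.0946
grip_force: 0.0
```

Run:
```python
from h import *
for n in ('side','top'):
    z=np.load(n+'0.npz'); im,d=z['im'],z['d']; p=optics.camera_params(n); C=cloud(p,d); H=C[...,2]
    m=(abs(C[...,0]-.605)<.04)&(abs(C[...,1]+.13)<.04)
    for lo,hi in ((.066,.074),(.08,.17),(.155,.165)):
        P=C[m&(H>lo)&(H<hi)]; r=cv2.minAreaRect((P[:,:2]*1000).astype(np.float32)); print(n,lo,len(P),np.round(r[0],1),np.round(r[1],1),round(r[2],1),P[:,2].max())
    # controller: white disc pixels inside box, ray to z=.058
    g=im.min(axis=2)
    m=(abs(C[...,0]-.438)<.075)&(abs(C[...,1]+.26)<.07)
    k,l,s,c=cv2.connectedComponentsWithStats((m&(g>90)).astype(np.uint8))
    for i in range(1,k):
        if s[i,4]>3: print(' white',s[i].tolist(),np.round(c[i],1),np.round(onz(p,[c[i]],.058)*1000,1),np.round(onz(p,[c[i]],.08)*1000,1))
    P=C[m&(H>.075)&(H<.1)]; r=cv2.minAreaRect((P[:,:2]*1000).astype(np.float32)); print(' box',np.round(r[0],1),np.round(r[1],1),round(r[2],1))
s=readout.state(); print(s['ee_pos'],s['tcp_rot'],np.degrees(np.arctan2(*rot(s['tcp_rot'])[[1,0],1])),s['joints'])
```

```text
side 0.066 443 [ 602.7 -126.3] [60.2 65.7] 12.6 0.0739705732039605
side 0.08 230 [ 603.1 -125.9] [14.6 17.2] 15.0 0.1644226450688019
side 0.155 47 [ 602.8 -126.8] [14.2 15.3] 17.3 0.1644226450688019
 white [402, 145, 9, 1, 9] [406. 145.] [[ 387.6 -359.1   58. ]] [[ 392.  -328.4   80. ]]
 white [378, 149, 4, 7, 18] [379.4 151.7] [[ 455.1 -324.    58. ]] [[ 457.7 -294.2   80. ]]
 white [365, 151, 5, 7, 29] [367.1 153.7] [[ 485.8 -312.4   58. ]] [[ 487.6 -283.    80. ]]
 white [355, 166, 2, 4, 5] [355.4 167.4] [[ 513.5 -254.9   58. ]] [[ 514.5 -227.    80. ]]
 white [353, 172, 63, 36, 433] [381.5 199.2] [[ 451.1 -146.    58. ]] [[ 453.8 -121.2   80. ]]
 box [ 437.3 -259.6] [130.9 121.1] 10.3
top 0.066 414 [ 605.8 -130.5] [60.4 60.2] 12.9 0.07395059288433092
top 0.08 76 [ 605.5 -130. ] [14.7 14.1] 17.4 0.16646594528332592
top 0.155 35 [ 605.8 -130.2] [14.4 13.4] 17.4 0.16471152623535312
 white [407, 283, 34, 56, 414] [413.8 308.9] [[ 441.7 -195.3   58. ]] [[ 441.9 -190.9   80. ]]
 white [442, 288, 9, 5, 28] [445.9 290. ] [[ 490.9 -281.4   58. ]] [[ 490.1 -275.4   80. ]]
 white [446, 301, 3, 3, 6] [447.2 301.8] [[ 459.9 -283.8   58. ]] [[ 459.7 -277.8   80. ]]
 white [452, 300, 2, 3, 6] [452.5 301. ] [[ 462.1 -298.    58. ]] [[ 461.8 -291.7   80. ]]
 white [434, 321, 3, 5, 12] [435.1 322.8] [[ 405.7 -250.2   58. ]] [[ 406.5 -244.8   80. ]]
 white [441, 334, 19, 4, 44] [452.2 336.1] [[ 371.4 -294.    58. ]] [[ 372.8 -287.7   80. ]]
 box [ 438.4 -261. ] [132.1 112.8] 10.5
[0.50605842 0.16172232 0.20961105] [-1.94826472e+00 -2.46197679e+00  2.44775517e-03] 13.287971551743494 [ 2.07966839e-01 -1.28645224e-01  1.92949096e+00  5.52233677e-04
  1.34322150e+00 -2.40765386e-02]
```

Call:
{"api": "play_rows", "payload": {"series": [[1,0,0,0,-0.4],[1,-0.6,0.2,0,0],[1,-1,0.2,0,0],[1,-1,0.26,0,0],[1,-1,0,0,0]], "grip_force": 30}}

```text
time: 11.72
ee_pos: [0.5467, 0.0788, 0.2096]
tcp_rot: [-1.903, -2.497, 0.001]
contact_force: [0.6, 0.9, -0.4]
finger_gap: 0.0952
grip_force: 0.0
```

Call:
{"api": "play_rows", "payload": {"series": [[1,-1,0,0,0],[1,-1,0,0,0],[1,-1,0,0,0],[1,-1,0,0,0],[1,-1,0,0,0]]}}

```text
time: 12.13
ee_pos: [0.5792, -0.0422, 0.2095]
tcp_rot: [-1.904, -2.496, 0.001]
contact_force: [-0.4, -0.2, -0.0]
finger_gap: 0.0948
grip_force: 0.0
```

Call:
{"api": "play_rows", "payload": {"series": [[1,-1,0,0,0],[1,-1,0,0,0],[1,-1,0,0,0],[1,-0.63,0,0,0],[1,0,0,0,0]]}}

```text
time: 12.55
ee_pos: [0.6036, -0.1313, 0.2096]
tcp_rot: [-1.908, -2.494, 0.001]
contact_force: [-0.4, 1.1, -0.1]
finger_gap: 0.0952
grip_force: 0.0
```

Call:
{"api": "play_rows", "payload": {"series": [[1,0,0,0,0],[1,0,0,0,0]]}}

```text
time: 12.72
ee_pos: [0.6031, -0.1284, 0.2104]
tcp_rot: [-1.904, -2.497, -0.0]
contact_force: [-0.3, -0.7, -0.2]
finger_gap: 0.0951
grip_force: 0.0
```

Run:
```python
from h import *
p,im,d=cam('wrist'); C=cloud(p,d); H=C[...,2]; s=readout.state(); print(s['ee_pos'],s['tcp_rot'],np.degrees(np.arctan2(*rot(s['tcp_rot'])[[1,0],1])))
m=(abs(C[...,0]-.605)<.05)&(abs(C[...,1]+.13)<.05)
for lo,hi in ((.066,.074),(.08,.17),(.15,.17)):
    P=C[m&(H>lo)&(H<hi)]
    if len(P)>5: r=cv2.minAreaRect((P[:,:2]*1000).astype(np.float32)); print(lo,len(P),np.round(r[0],1),np.round(r[1],1),round(r[2],1),P[:,2].max())
ps,ims,ds=cam('side')
a=cv2.resize(ims[60:260,220:440],None,fx=2.4,fy=2.4)
c=np.zeros((480,a.shape[1]+260,3),np.uint8); c[:,:a.shape[1]]=a; c[:420,a.shape[1]:]=im[60:,190:450]
cv2.imwrite('pics/c4.png',c);print(c.shape)
```

```text
[ 0.6030838  -0.12823282  0.21068236] [-1.90386097e+00 -2.49760059e+00 -1.52183625e-04] 15.365208432580229
0.066 4170 [ 602. -131.] [60.2 60.7] 12.8 0.0738448612353031
0.08 1048 [ 601.9 -130.4] [14.  14.2] 12.2 0.16125364120804458
0.15 580 [ 601.9 -130.6] [14.  14.1] 13.3 0.16125364120804458
(480, 788, 3)
```

View pics/c4.png

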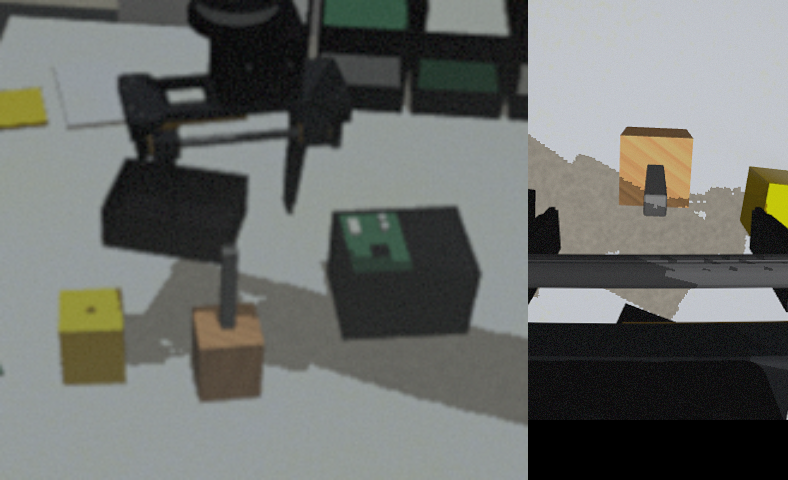

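Side crop: the gripper is above the stylus. Wrist crop: the stylus handle is at column ~655, midway between the fingers, and the yellow decoy is well to the right. Descend and grip.

Call:
{"api": "play_rows", "payload": {"series": [[1,0,0,0.4,0.3],[1,0,0,0.9,0],[1,0,0,1,0],[1,0,0,0.9,0],[1,0,0,0.5,0]]}}

```text
time: 13.23
ee_pos: [0.6016, -0.128, 0.1157]
tcp_rot: [-1.939, -2.467, 0.002]
contact_force: [-1.0, 0.5, 0.0]
finger_gap: 0.095
grip_force: 0.0
```

Call:
{"api": "play_rows", "payload": {"series": [[0.7,0,0,0.3,0],[0.4,0,0,0.07,0],[0.1,0,0,0,0],[0.05,0,0,0,0],[0.05,0,0,0,0]]}}

```text
time: 13.65
ee_pos: [0.6044, -0.1298, 0.1112]
tcp_rot: [1.941, 2.466, 0.002]
contact_force: [0.0, -0.4, 0.3]
finger_gap: 0.0669
grip_force: 0.0
```

Call:
{"api": "play_rows", "payload": {"series": [[0.05,0,0,0,0],[0.05,0,0,0,0],[0.05,0,0,0,0],[0.05,0,0,0,0],[0.05,0,0,0,0]]}}

```text
time: 14.07
ee_pos: [0.6033, -0.1296, 0.1095]
tcp_rot: [1.943, 2.468, 0.0]
contact_force: [-0.8, 0.2, 0.1]
finger_gap: 0.034
grip_force: 0.0
```

Call:
{"api": "play_rows", "payload": {"series": [[0.05,0,0,0,0],[0.05,0,0,0,0],[0.05,0,0,0,0],[0.05,0,0,0,0]]}}

```text
time: 14.4
ee_pos: [0.6033, -0.1295, 0.1094]
tcp_rot: [-1.943, -2.468, 0.0]
contact_force: [0.4, -0.3, 0.2]
finger_gap: 0.0141
grip_force: 30.0
```

Call:
{"api": "play_rows", "payload": {"series": [[0.05,0,0,-0.3,0],[0.05,0,0,-0.6,0],[0.05,0,0,-0.7,0],[0.05,0,0,-0.7,0],[0.05,0,0,-0.7,0]]}}

```text
time: 14.82
ee_pos: [0.6032, -0.1295, 0.1855]
tcp_rot: [-1.943, -2.468, 0.0]
contact_force: [0.4, -0.2, -0.7]
finger_gap: 0.014
grip_force: 30.0
```

Call:
{"api": "play_rows", "payload": {"series": [[0.05,0,0,-0.4,0],[0.05,0,0,0,0],[0.05,0,0,0,0]]}}

```text
time: 15.07
ee_pos: [0.6035, -0.1296, 0.1949]
tcp_rot: [1.943, 2.468, 0.001]
contact_force: [0.7, -0.4, -0.3]
finger_gap: 0.0134
grip_force: 30.0
```

Run:
```python
from h import *
s=readout.state(); e=s['ee_pos']; print(e,s['tcp_rot'],np.degrees(np.arctan2(*rot(s['tcp_rot'])[[1,0],1])),s['finger_gap'])
p,im,d=cam('wrist'); cv2.imwrite('pics/w5.png',im); np.savez('w5.npz',im=im,d=d)
ps,ims,ds=cam('side'); C=cloud(ps,ds); H=C[...,2]
m=(abs(C[...,0]-.604)<.02)&(abs(C[...,1]+.128)<.02)&(H>.09)&(H<.17)
for a in np.arange(.09,.17,.01):
    P=C[m&(H>a)&(H<a+.01)]
    if len(P)>2: print(round(a,2),len(P),np.round(P.mean(0),4))
```

```text
[ 0.60353802 -0.12959957  0.19493539] [1.94253685e+00 2.46766848e+00 6.44880494e-04] 13.580711894135579 0.01344123580815082
0.11 11 [ 0.6026 -0.1255  0.1165]
0.12 9 [ 0.6033 -0.1264  0.125 ]
0.13 11 [ 0.6033 -0.1262  0.1344]
0.14 8 [ 0.6024 -0.1251  0.1464]
0.15 12 [ 0.6019 -0.1228  0.157 ]
0.16 27 [ 0.6019 -0.1223  0.1648]
```

View pics/w5.png

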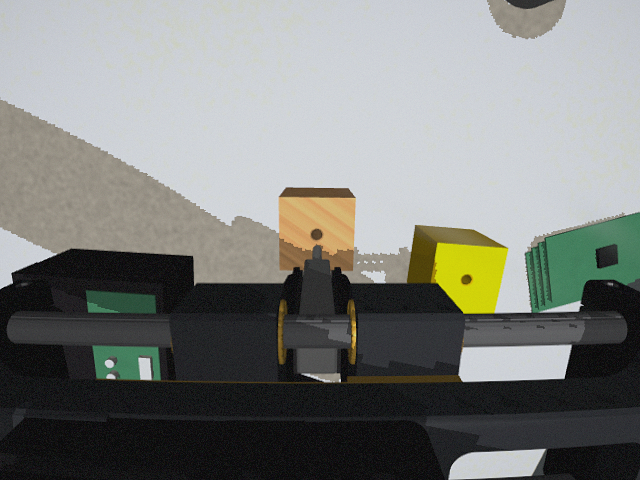

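Wrist view: the stylus is held straight in the fingers with its tip at (317,250), and the emptied stand hole is at (316,234). Moving over the aperture.

Call:
{"api": "play_rows", "payload": {"series": [[0.05,-0.2,-0.6,0,0],[0.05,-0.3,-1,0,0],[0.05,-0.3,-1,0,0],[0.05,-0.3,-1,0,0],[0.05,-0.3,-1,0,0]]}}

```text
time: 15.58
ee_pos: [0.4979, -0.1905, 0.1925]
tcp_rot: [-1.941, -2.467, 0.001]
contact_force: [0.6, -0.3, -0.0]
finger_gap: 0.0136
grip_force: 30.0
```

Call:
{"api": "play_rows", "payload": {"series": [[0.05,-0.3,-1,0,0],[0.05,-0.3,-1,0,0],[0.05,-0.3,-1,0,0],[0.05,-0.3,-0.8,0,0],[0.05,-0.23,-0.4,0,0]]}}

```text
time: 16.0
ee_pos: [0.4037, -0.2502, 0.1927]
tcp_rot: [-1.943, -2.465, 0.001]
contact_force: [0.9, 0.0, -1.1]
finger_gap: 0.0138
grip_force: 30.0
```

Call:
{"api": "play_rows", "payload": {"series": [[0.05,0,0,0,0],[0.05,0,0,0,0],[0.05,0,0,0,0]]}}

```text
time: 16.25
ee_pos: [0.4066, -0.2496, 0.194]
tcp_rot: [-1.943, -2.468, -0.001]
contact_force: [0.4, 0.6, -0.5]
finger_gap: 0.0137
grip_force: 30.0
```

Run:
```python
from h import *
s=readout.state(); e=s['ee_pos']; print(e,s['tcp_rot'],np.degrees(np.arctan2(*rot(s['tcp_rot'])[[1,0],1])))
p,im,d=cam('wrist'); np.savez('w6.npz',im=im,d=d); pt_,imt,dt=cam('top'); np.savez('t6.npz',im=imt,d=dt)
a=cv2.resize(im[150:300,220:420],None,fx=3,fy=3,interpolation=cv2.INTER_CUBIC)
cv2.imwrite('pics/w6.png',np.clip(a*1.5,0,255).astype(np.uint8))
```

```text
[ 0.40663286 -0.24955852  0.19404769] [-1.94255373e+00 -2.46835706e+00 -8.68746961e-04] 13.5957471565956
```

View pics/w6.png

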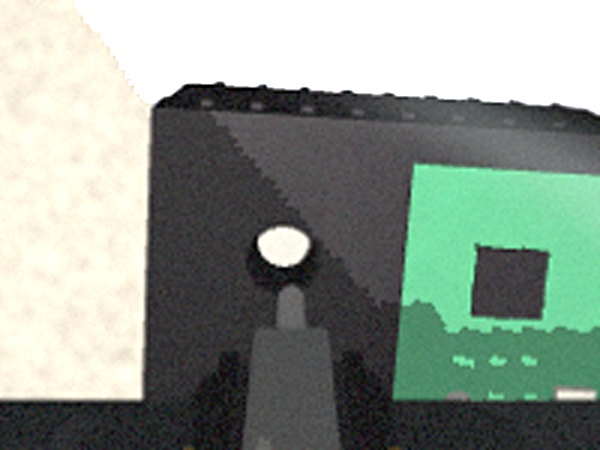

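Wrist crop: the hole is centred near crop (283,257) with the white disc at (283,246). The stylus tip is at (291,288), a little right of the hole.

Run:
```python
from h import *
s=readout.state(); e=s['ee_pos']; p=optics.camera_params('wrist'); im=np.load('w6.npz')['im']
g=im[150:260,220:350].min(axis=2).astype(np.uint8)
k,l,st,c=cv2.connectedComponentsWithStats((g>130).astype(np.uint8))
for i in range(1,k):
    if 50<st[i,4]<1500: print('disc',st[i],c[i]+[220,150], onz(p,[c[i]+[220,150]],.058)*1000)
hole=onz(p,[[220+283/3,150+257/3]],.08)*1000; tip=onz(p,[[220+291/3,150+289/3]],.1096)*1000
print('hole',hole,'tip',tip,'tcp',e*1000)
y=np.array([np.cos(np.radians(13.6)),np.sin(np.radians(13.6))]); x=np.array([-y[1],y[0]])
dl=(hole-tip)[0,:2]; print('move mm tool x,y',dl@x,dl@y)
pt_=optics.camera_params('top'); dd=np.load('t6.npz')
```

```text
disc [ 86  76  17  13 160] [313.98125 231.6375 ] [[ 403.32377986 -250.93640294   58.        ]]
hole [[ 403.28840664 -248.99500815   80.        ]] tip [[ 405.32479984 -248.89910471  109.6       ]] tcp [ 406.83211068 -249.40842142  194.2331445 ]
move mm tool x,y 0.3856273889439202 -2.001845710859649
```

Call:
{"api": "play_rows", "payload": {"series": [[0.05,0,-0.08,0,0],[0.05,0,0,0.3,0],[0.05,0,0,0.5,0],[0.05,0,0,0.4,0],[0.05,0,0,0.2,0]], "grip_force": 40}}

```text
time: 16.77
ee_pos: [0.4031, -0.2494, 0.1565]
tcp_rot: [-1.941, -2.466, -0.0]
contact_force: [-0.3, 0.6, -1.0]
finger_gap: 0.0137
grip_force: 40.0
```

Call:
{"api": "play_rows", "payload": {"series": [[0.05,0,0,0.2,0],[0.05,0,0,0.2,0],[0.05,0,0,0.15,0],[0.05,0,0,0,0],[0.05,0,0,0,0]]}}

```text
time: 17.18
ee_pos: [0.4041, -0.2505, 0.1456]
tcp_rot: [-1.943, -2.468, -0.0]
contact_force: [-0.4, 0.1, -0.7]
finger_gap: 0.0139
grip_force: 40.0
```

Call:
{"api": "play_rows", "payload": {"series": [[0.05,0,0,0.1,0],[0.05,0,0,0.1,0],[0.05,0,0,0,0],[0.05,0,0,0,0]]}}

```text
time: 17.52
ee_pos: [0.4046, -0.2508, 0.1414]
tcp_rot: [1.942, 2.467, -0.0]
contact_force: [0.4, 0.1, 1.9]
finger_gap: 0.0136
grip_force: 40.0
```

Call:
{"api": "play_rows", "payload": {"series": [[0.05,0,0,0.08,0],[0.05,0,0,0.08,0],[0.05,0,0,0,0],[0.05,0,0,0,0]]}}

```text
time: 17.85
ee_pos: [0.4046, -0.2508, 0.1373]
tcp_rot: [1.942, 2.467, -0.0]
contact_force: [0.5, 0.5, 4.2]
finger_gap: 0.014
grip_force: 40.0
```

Call:
{"api": "play_rows", "payload": {"series": [[0.05,0,0,0.06,0],[0.05,0,0,0.04,0],[0.05,0,0,0,0],[0.05,0,0,0,0]]}}

```text
time: 18.18
ee_pos: [0.4048, -0.251, 0.1368]
tcp_rot: [1.942, 2.467, -0.0]
contact_force: [-3.0, 1.7, 13.6]
finger_gap: 0.0138
grip_force: 40.0
```

The button has bottomed out (13.6 N, tip ≈ 52 mm). Final check of the relays, then hand in.

Run:
```python
from h import *
lx=np.array([.9758,-.2186]);ly=lx[::-1]*[-1,1]
p,im,d=cam('side'); C=cloud(p,d);H=C[...,2]
m=(abs(C[...,:2]@lx-.459)<.05)&(C[...,:2]@ly>.18)&(C[...,:2]@ly<.55)
k,l,st,c=cv2.connectedComponentsWithStats((m&(H>.06)&(H<.078)).astype(np.uint8)); n=0
for i in range(1,k):
    if st[i,4]>100:
        n+=1; r=cv2.minAreaRect((C[l==i][:,:2]*1000).astype(np.float32)); print(np.round(r[0],1),np.round(r[1],1))
s=readout.state(); print(s['time'],s['ee_pos'],s['contact_force'],s['grip_force'])
if n==4 and 6<s['contact_force'][2]<30: print(robot.close_job())
```

```text
[497.5 121.9] [34.4 34.4]
[514.1 198.1] [34.6 34.8]
[551.6 362.6] [33.6 34.9]
[563.4 411.5] [34.2 35. ]
18.2333 [ 0.40479442 -0.25099411  0.13683148] [-1.73877795  2.38737518 13.13129443] 40.001256465911865
the job is handed in; nothing more can be done
None
```

The fallen relay stands upright in the lane between its neighbours, and I handed the job in at 18.2 s with the gripped stylus holding the reset button down (about 13 N; no verdict was shown).

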